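# Test the stay of a lift-up display-case door

## Robot

A 6-joint arm with a two-finger parallel gripper is mounted at the origin on a cart in front of the work surface, level with it; the furniture and walls round the work are solid. World frame = base frame: x ahead of the robot, y to its left, z up, the work surface at z = 0. Lengths are in mm, angles in degrees, forces in N, time in s.
With the tool pointing down it reaches from about 300 to 875 mm from the base axis. Payload 6.4 kg.
Tool frame: the origin (TCP) lies at the very end of the fingers, on their centre line; the grasp point (between the pads) lies 19 mm behind it (bot.tcp_to_grasp is the distance from the TCP to the grasp point, in mm); z points along the fingers, y is the direction in which the jaws open and shut (so a half turn about z gives the same grasp; the last joint's range is limited). The gripper opens to 88 mm and grips with 3 to 60 N. Pads are 18 mm wide; open, the fingers measure 123 mm over their backs; the gripper's body (75 mm by 187 mm) begins 45 mm behind the grasp point.
Start: joints at [-84.185, 10.359, 92.074, -0, 77.567, -11.82], TCP at [174.22, -547.986, 238.714] pointing down, gripper open.
Joint ranges: [-171.53, 171.53], [-51.25, 118.39], [17.06, 147.69], [-65.23, 245.23], [0, 150.52], [-178.68, 178.68]. Speed limits (degrees/s): [147.25, 147.25, 172.46, 180, 180, 180].

## Interface

Orientations are given as [roll, pitch, yaw] about the fixed x, y, z axes, in that order (R = Rz(yaw) Ry(pitch) Rx(roll)).
In Python, from rig import bot, gripper_open, grasp, solver, telemetry, camera, order gives the robot as it stands. Calls block until the motion is done:
- bot.movep(position, orientation): joint-space move of the TCP to a pose.
- bot.servo_line(position, rate=150, ori=None): straight line of the TCP; ori=None keeps the orientation; rate is the mean speed in mm/s.
- bot.goto_joints(angles): joint-space move.
- gripper_open() and grasp(strength=None): open the fingers fully, or close them until they stop; strength is the grip in N (None keeps the last).
- bot.sleep(seconds).
- solver.solve_ik(position, orientation): joint angles nearest the present ones, or None.
- telemetry.get_obs(): the state.
- camera(name): name is "scene" or "top" or "wrist"; returns a dict with "img" (480x640x3 uint8, blue, green, red), "fx", "fy", "cx", "cy" (pixels), "extrinsics" (4x4, takes a point from world to camera coordinates). Camera axes: x right, y up, looking along -z (the intrinsics and any distortion apply to the point x, -y, -z); pixel columns grow to the right and rows downward; lengths in mm; the calibration is good to about 2 mm. The wrist camera is an equidistant fisheye: a pixel r from the principal point sees the ray r / f radians off the axis. A picture is of the moment at which its call begins. There is no depth.
A pose or a line that the arm cannot do raises bot.PlanningError and nothing moves.
- order.job_done(): hands the job in, once; it reports no verdict.
The state is a dict: "t": time; "joints": joint angles; "joint_vel": joint speeds; "joint_torque": joint torques, N m; "eef_pos": TCP position; "tcp_rot": TCP orientation; "force": force on the tool from outside, world axes, zero at the start; "wrist_torque": the same for the moment, N m; "width": finger opening in mm.
Only numpy, scipy, OpenCV 4.12 (cv2) and the standard library are available. Lean on these libraries where they do the work, as an engineer would, in place of code of your own. Each camera call takes 0.05 s, during which the arm holds its last target.

## Task

Before the shop opens, test the stay of the small wooden display case with the red fittings. Raise its lift-up door by the red grip until the stay locks, let go so that the stay alone holds the door up for a second, then press the red key on top of the case to unlock the stay and let the door sink shut. Do not open or unlock the case with the green fittings.

Things in the scene. Friction and masses are not known exactly. Their poses are not given: they have to be found in the camera images.
- red_case: Wooden case with red grip and key, fixed to the table: 195 deep (x), 160 wide (y), 133 high (level top behind the hinge, x 0 to 75); yaw varies. A like case with green grip and key stands near. Origin on the table below the middle of the door's hinge line; x to the case's back, y to its left seen from the robot. Hinge line along y, 130 up; the closed door slopes down 30 degrees to the front (-x).
- red_grip (a point): Centre of the red grip at the middle of the door's free edge: round bar, diameter 20, 26 long along the case's y, ends free: pinch across its ends from above; it turns between the fingers as the door swings. 175 from the hinge line, 35 beyond the door's edge, on a neck 10 wide. Door closed: 154 in front of the hinge, 46 above the table; at 1.05 rad: 150 in front, 221 up.
- red_flap (a joint): Opening angle of the red case's door, rad: 0 closed, grows as the grip rises, stop at 1.22. Light (0.15 kg), damped hinge: let go below the locking angle it sinks shut by itself in 2 to 4 s. Just past 1.05 the stay (inside the case) locks; raise to 1.10 or more to be sure. Let go, the locked door rests at 1.05.
- red_key_top (a point): Centre of the top face of the red key, 30 (x) x 34 (y), on the case's top, 40 behind the hinge line and 156 above the table. Pressed straight down against a spring.
- red_key (a joint): Depth of the red key, m: 0 up, 0.010 fully down; sprung, 2 N at first to 5 N fully down, comes up by itself. From about 4 mm down it frees the stay and the door sinks shut by itself; hold it down half a second so that the door leaves the lock. It also dips by itself as the door is raised past the lock.
- green_flap (a joint): Opening angle of the green case's door, rad; 0 closed. Must stay closed.
- green_key (a joint): Depth of the green case's key, m; 0 up. Must not be pressed.

How it is judged (in metres and radians):
On the way, in this order (a step that is already met when the one before it is completed fails the run):
1. the red case's door is up on its locked stay, let go and still (value of joint red_flap above 0.98 rad and contact force between each of the arm, the fingers and red_case below 0.1 N), for 0.6 s.
2. the red key is pressed (value of joint red_key above 0.003 m), for 0.05 s.
At the end, for the whole second after the job is handed in: The red case's door is shut again (within 0.06 rad), its key is up, and the green case's door is shut (value of joint each of red_flap, green_flap below 0.06 rad and value of joint red_key below 0.002 m); the robot touches nothing.
It fails at once if the green case is opened (more than 0.15 rad) (value of joint green_flap above 0.15 rad).
It fails at once if the green case's key is pressed (value of joint green_key above 0.004 m).
It also fails if it takes over 56 s, if anything falls off the work surface, if the arm or the gripper's body presses on something with over 40 N, if the wrist force passes 120 N, or if a joint passes its speed limit or range.

## Working session

There is one attempt and no reset: what is moved stays moved. The work goes in short steps, each a Python script; the robot and the scene stay as the last script left them, time stands still between calls to the robot, and variables do not carry over. Pictures are saved under pics/ and viewed, and the job is handed in when it is done.

```bash
mkdir -p pics; python3 - <<'E'
from rig import *
import cv2
for n in("scene","top"):
    c=camera(n); cv2.imwrite(f"pics/{n}0.png",c["img"]); print(n,c["fx"],c["fy"],c["cx"],c["cy"],c["extrinsics"],[k for k in c])
print(telemetry.get_obs())
E
```

```text
scene 524.6394269530452 524.6394269530452 311.30582228300585 229.8660770336687 [[-8.04648322e-01 -5.93562748e-01 -1.49780595e-02  4.20643181e+02]
 [ 4.21339837e-01 -5.88589085e-01  6.89953355e-01 -3.54846518e+02]
 [-4.18346532e-01  5.48858956e-01  7.23698850e-01 -8.02389419e+02]
 [ 0.00000000e+00  0.00000000e+00  0.00000000e+00  1.00000000e+00]] ['img', 'fx', 'fy', 'cx', 'cy', 'extrinsics']
top 458.82726856505906 458.82726856505906 323.72140127983045 239.0644297555977 [[ 1.84470764e-03 -9.99807272e-01  1.95452181e-02 -5.53180437e+01]
 [ 9.99007806e-01  2.71223894e-03  4.44527595e-02 -5.47366174e+02]
 [-4.44972035e-02  1.94438231e-02  9.98820272e-01 -9.41342217e+02]
 [ 0.00000000e+00  0.00000000e+00  0.00000000e+00  1.00000000e+00]] ['img', 'fx', 'fy', 'cx', 'cy', 'extrinsics']
{'t': 0.1, 'joints': array([-8.41842597e+01,  1.03944215e+01,  9.21237445e+01, -1.32840907e-03,
        7.75669620e+01, -1.18192818e+01]), 'joint_vel': array([ 0.08723966, -0.12506017, -0.24020005,  0.08191637, -0.04034498,
       -0.11266824]), 'joint_torque': array([ 1.36649714e-04, -4.34822237e+01, -3.42696404e+01,  7.05494871e-02,
        3.40864586e-02, -4.64209484e-05]), 'eef_pos': array([ 174.16790866, -547.50535512,  237.95019092]), 'tcp_rot': array([-1.79916411e+02, -1.61670259e-02,  1.76352973e+01]), 'force': array([-0.05078601, -0.67565744,  0.03256252]), 'wrist_torque': array([ 0.01357062,  0.03417225, -0.04955997]), 'width': 88.10450063955014}
```

View pics/scene0.png

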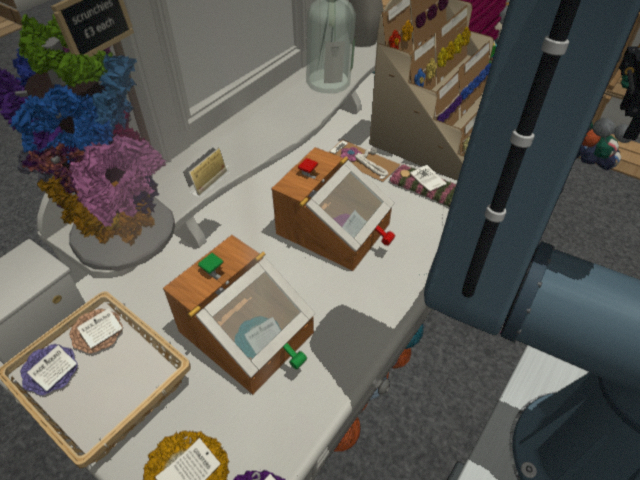

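View pics/top0.png

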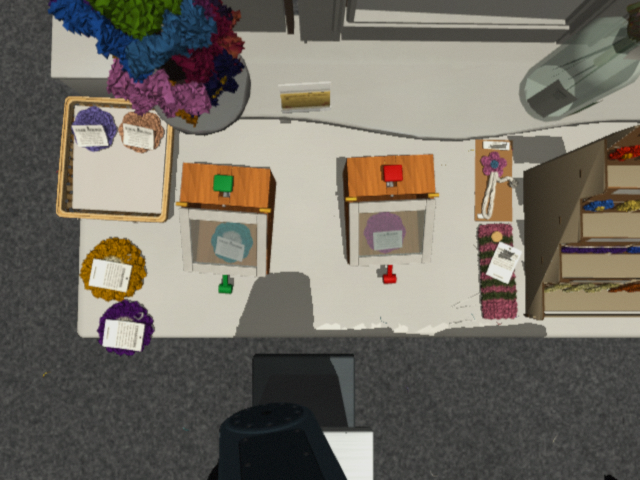

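```bash
python3 - <<'E'
import cv2,numpy as np
t=cv2.imread("pics/top0.png");s=cv2.imread("pics/scene0.png")
a=cv2.resize(t[145:295,335:445],None,fx=4,fy=4,interpolation=cv2.INTER_CUBIC)
b=cv2.resize(s[140:280,265:405],None,fx=4.0,fy=4.0,interpolation=cv2.INTER_CUBIC)
cv2.imwrite("pics/tc.png",a);cv2.imwrite("pics/sc.png",b)
E
```

```text
(no output)
```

View pics/tc.png

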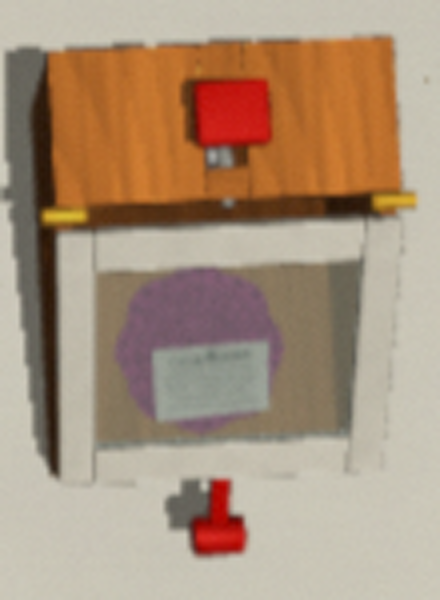

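View pics/sc.png

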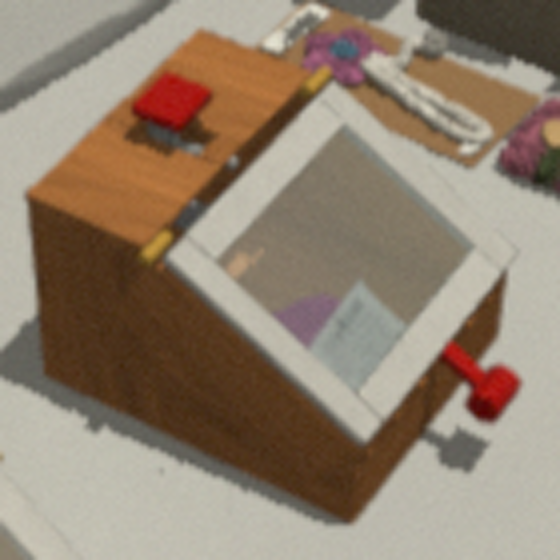

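```bash
cat > geo.py <<'E'
import numpy as np
from scipy.optimize import least_squares
def proj(c,P):
    p=c["extrinsics"][:3,:3]@np.asarray(P,float)+c["extrinsics"][:3,3]
    return np.array([c["cx"]+c["fx"]*p[0]/-p[2], c["cy"]-c["fy"]*p[1]/-p[2]])
def w(q,l):
    c,s=np.cos(q[2]),np.sin(q[2]); return np.array([q[0]+c*l[0]-s*l[1],q[1]+s*l[0]+c*l[1],l[2]])
E
python3 - <<'E'
from rig import *
from geo import *
T=camera("top");S=camera("scene")
obs=[("T",(393,172.8),(40,0,156)),("T",(389.7,279),(-154,0,46)),("T",(347,158.3),(75,80,133)),("T",(432.5,154.5),(75,-80,133)),
("S",(308,165.3),(40,0,156)),("S",(388.5,238),(-154,0,46)),("S",(272.2,188.7),(75,80,133)),("S",(315,148),(75,-80,133))]
f=lambda q:np.concatenate([proj(T if o[0]=="T" else S,w(q,o[2]))-o[1] for o in obs])
r=least_squares(f,[550,-100,0]);print(r.x,np.degrees(r.x[2]));print(r.fun.reshape(-1,2).round(1))
def tri(a,b): return least_squares(lambda p:np.concatenate([proj(T,p)-a,proj(S,p)-b]),[500,-150,100])
for i in range(2):
    t=tri(obs[i][1],obs[i+4][1]); print(t.x.round(1),t.fun.round(1),w(r.x,obs[i][2]).round(1))
E
```

```text
[ 6.18636762e+02 -1.77340325e+02  5.80843494e-02] 3.3279880790345238
[[ 0.2  0.7]
 [ 0.2  0.7]
 [-0.6  0.8]
 [ 0.6  0.2]
 [-0.5 -1.3]
 [-0.2  0.5]
 [-1.2  0. ]
 [-0.5 -1.1]]
[ 659.8 -176.   151.4] [ 0.3  0.5 -0.6 -0. ] [ 658.6 -175.   156. ]
[ 465.5 -186.1   47.2] [ 0.2  0.4 -0.4  0. ] [ 464.9 -186.3   46. ]
```

```bash
cat >> geo.py <<'E'
Q=np.array([618.6,-177.3,np.radians(3.33)])
ORI=[180,0,3.33]
def grip(th,dz=0):
    a=np.radians(30)-th   # below horizontal
    a=np.arctan2(130-46,154)-th
    return w(Q,(-175.4*np.cos(a),0,130-175.4*np.sin(a)+dz))
E
python3 - <<'E'
from rig import *
from geo import *
import cv2
print(grip(0),grip(1.05))
bot.movep(w(Q,(-154,0,240)),ORI)
bot.servo_line(w(Q,(-154,0,110)),150)
o=telemetry.get_obs();print(o["t"],o["eef_pos"],o["tcp_rot"],o["force"])
for n in("scene","wrist"):
    c=camera(n); cv2.imwrite(f"pics/{n}1.png",c["img"])
E
```

```text
[ 464.87711056 -186.2443652    46.00933628] [ 469.37950194 -185.98239359  221.77700692]
2.9167 [ 465.4158136  -186.79592335  110.81932665] [ 1.79947639e+02 -6.49487353e-02  3.31581577e+00] [ 0.4517775  -0.65170471  0.8753264 ]
```

View pics/scene1.png

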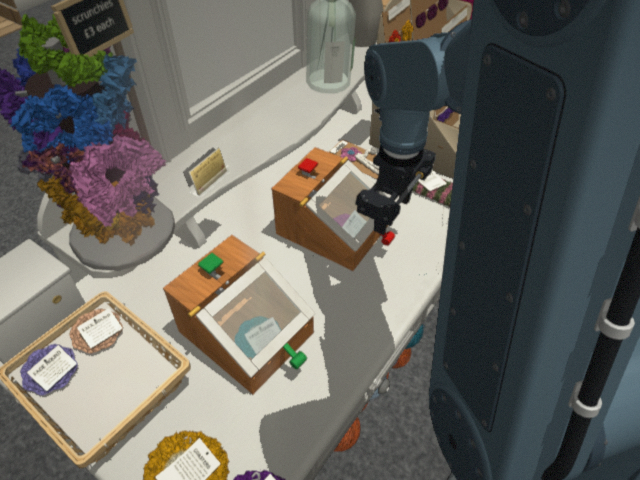

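View pics/wrist1.png

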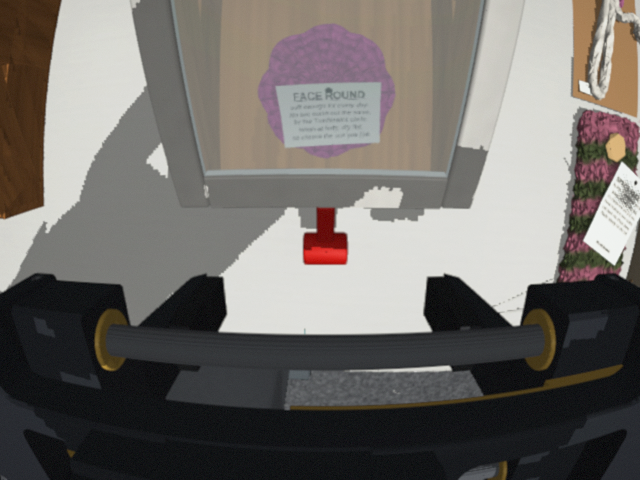

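```bash
python3 - <<'E'
from rig import *
from geo import *
c=camera("wrist")
p=c["extrinsics"][:3,:3]@grip(0)+c["extrinsics"][:3,3]
v=np.array([p[0],-p[1],-p[2]]);th=np.arctan2(np.hypot(v[0],v[1]),v[2]);u=v[:2]/np.hypot(*v[:2])*th*c["fx"]
print(u+[c["cx"],c["cy"]])
bot.servo_line(grip(0,-19),80)
o=telemetry.get_obs();print(o["eef_pos"],o["force"])
grasp(10)
o=telemetry.get_obs();print(o["t"],o["eef_pos"],o["force"],o["width"])
E
```

```text
[324.83475785 252.05016362]
[ 465.28748279 -186.52728421   27.50436954] [-0.46636142 -0.57416727  0.23576295]
5.2083 [ 464.90012893 -186.92144509   27.0455531 ] [-1.33640661 -3.88765748 -0.91066291] 25.87460024533236
```

```bash
python3 - <<'E'
from rig import *
from geo import *
import cv2
for th in np.linspace(0,1.13,9)[1:]:
    bot.servo_line(grip(th,-19),90)
    o=telemetry.get_obs();print(round(o["t"],2),round(th,2),o["force"].round(1),round(o["width"],1))
    if o["width"]<22 or np.linalg.norm(o["force"])>25: break
cv2.imwrite("pics/scene2.png",camera("scene")["img"]);cv2.imwrite("pics/wrist2.png",camera("wrist")["img"])
E
```

```text
5.63 0.14 [-2.6 -5.2 -1.5] 25.7
6.06 0.28 [-3.1 -5.4 -1.8] 25.6
6.48 0.42 [-4.  -4.9 -0.7] 25.7
6.91 0.56 [-4.5 -4.5 -0.1] 25.7
7.33 0.71 [-5.5 -4.8 -0.6] 25.8
7.76 0.85 [-4.8 -4.7  1.1] 26.1
8.18 0.99 [-6.1 -4.9  2.6] 25.8
8.61 1.13 [-6.2 -4.2  3.8] 25.7
```

View pics/scene2.png

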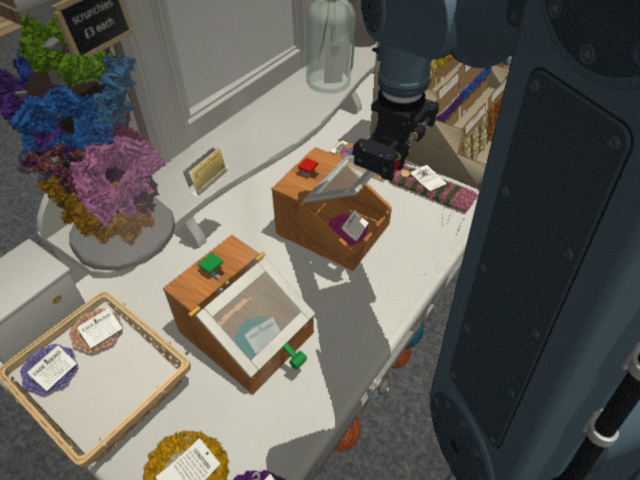

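View pics/wrist2.png

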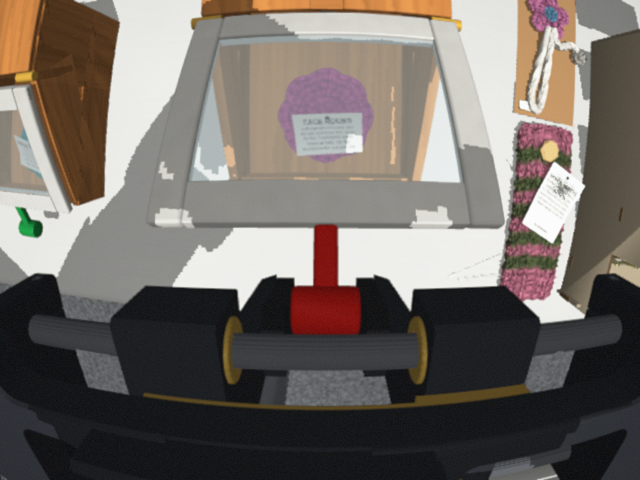

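```bash
python3 - <<'E'
from rig import *
from geo import *
import cv2
bot.servo_line(grip(1.17,-19),40)
print(telemetry.get_obs()["force"])
bot.servo_line(grip(1.06,-19),40)
print(telemetry.get_obs()["force"])
gripper_open()
bot.servo_line(grip(1.06,60),100)
o=telemetry.get_obs();print(o["t"],o["force"],o["width"])
cv2.imwrite("pics/scene3.png",camera("scene")["img"]);cv2.imwrite("pics/wrist3.png",camera("wrist")["img"])
E
```

```text
[-5.7008788  -4.53791198  2.86148176]
[-0.0713359  -5.1357029   0.49591819]
11.6167 [-0.23717766 -0.33209038 -0.29194648] 87.95702239809289
```

View pics/scene3.png

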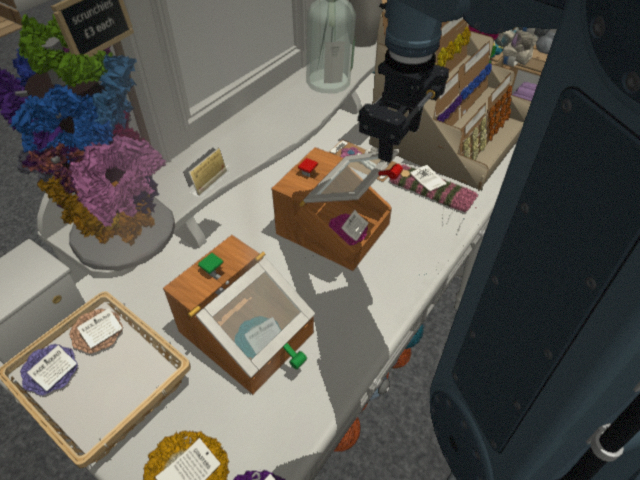

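View pics/wrist3.png

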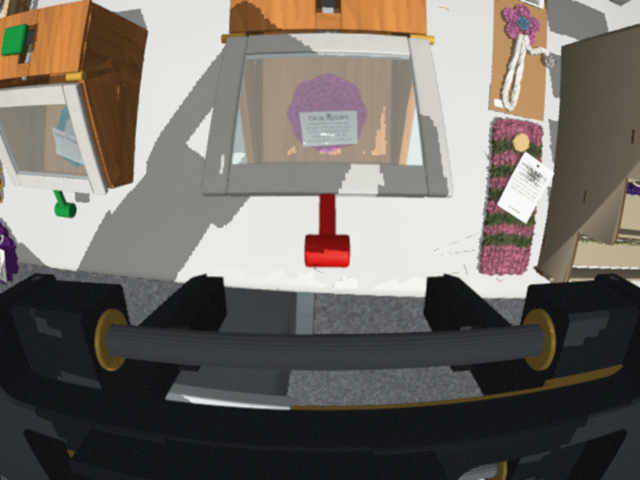

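```bash
python3 - <<'E'
from rig import *
from geo import *
import cv2
bot.sleep(1.0)
bot.servo_line(grip(1.06,100),150)
grasp(10)
bot.servo_line(w(Q,(44,0,320)),150)
bot.servo_line(w(Q,(44,0,200)),120)
o=telemetry.get_obs();print(o["t"],o["eef_pos"],o["force"],o["width"])
cv2.imwrite("pics/scene4.png",camera("scene")["img"]);c=camera("wrist");cv2.imwrite("pics/wrist4.png",c["img"])
p=c["extrinsics"][:3,:3]@w(Q,(40,0,156))+c["extrinsics"][:3,3]
v=np.array([p[0],-p[1],-p[2]]);th=np.arctan2(np.hypot(v[0],v[1]),v[2]);u=v[:2]/np.hypot(*v[:2])*th*c["fx"]
print(u+[c["cx"],c["cy"]])
E
```

```text
17.0167 [ 663.15552449 -174.98388873  201.22044601] [ 0.47864815 -0.34781276  1.0300298 ] 0.6329958870591168
[325.4327236 269.8180447]
```

View pics/scene4.png

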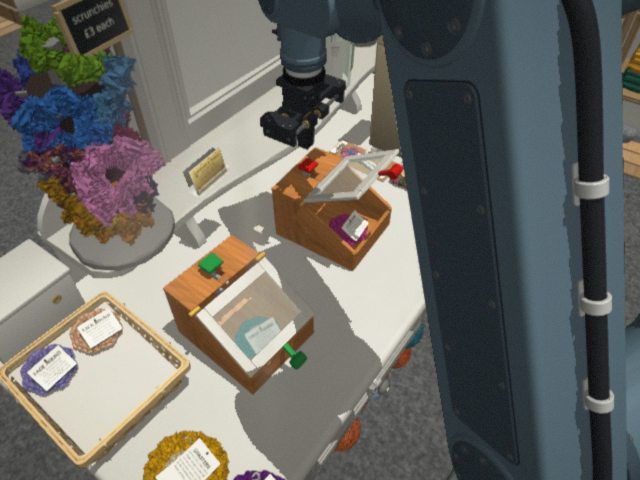

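View pics/wrist4.png

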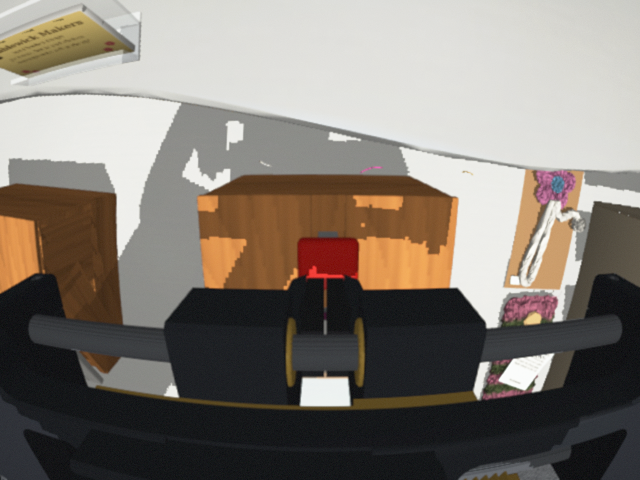

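```bash
python3 - <<'E'
from rig import *
from geo import *
import cv2
bot.servo_line(w(Q,(44,0,162)),60)
bot.sleep(.2);f0=telemetry.get_obs()["force"][2]
for z in np.arange(158,143.9,-2):
    bot.servo_line(w(Q,(44,0,z)),20); bot.sleep(.15)
    o=telemetry.get_obs();F=o["force"][2]-f0;print(z,o["eef_pos"][2].round(1),F.round(1))
    if F>5.5: break
bot.sleep(0.8)
cv2.imwrite("pics/scene5.png",camera("scene")["img"])
bot.servo_line(w(Q,(44,0,200)),80)
print(telemetry.get_obs()["t"])
E
```

```text
158.0 158.0 -0.6
156.0 156.2 0.6
154.0 154.2 2.0
152.0 152.0 2.8
150.0 150.2 3.8
148.0 148.1 3.9
146.0 146.5 6.9
22.675
```

View pics/scene5.png

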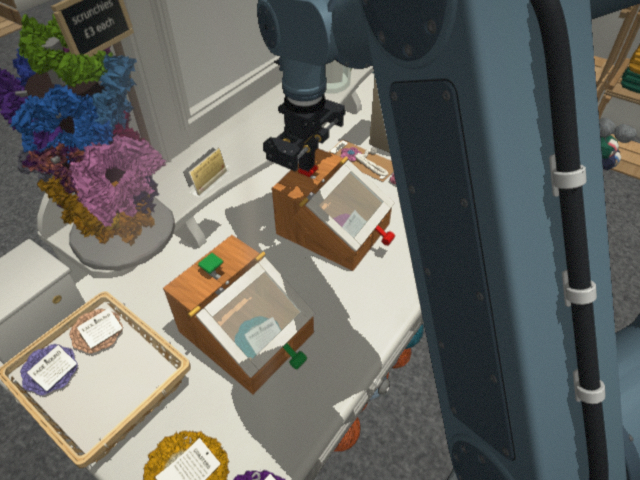

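The key went fully down and the door has sunk: the red grip is back at about (388,237). I'll retreat, let it settle, and check.

```bash
python3 - <<'E'
from rig import *
from geo import *
import cv2
bot.servo_line(w(Q,(44,0,330)),120)
bot.sleep(3)
a=camera("scene")["img"];cv2.imwrite("pics/scene6.png",a);b=cv2.imread("pics/scene0.png")
cv2.imwrite("pics/cmp.png",np.hstack([cv2.resize(i[140:280,265:405],(400,400)) for i in(b,a)]))
o=telemetry.get_obs();print(o["t"],o["force"],o["eef_pos"])
E
```

```text
26.9583 [-0.16372757 -0.15413377  0.50483899] [ 662.52907896 -174.71883491  330.00500483]
```

View pics/cmp.png

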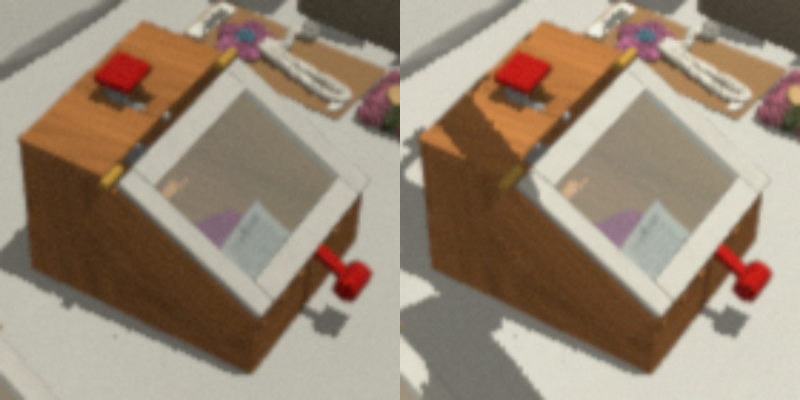

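Before and after match: the door is shut and the key is up. Handing in.

```bash
python3 -c "
from rig import *
order.job_done()"
```

```text
the job is handed in; nothing more can be done
```

The stay on the red case was tested and the job is handed in. I handed it in at about 27 s of the 56 s allowed, and no verdict was reported.

- **Raising the door:** I raised it by the red grip to about 1.17 rad, lowered it to about 1.06 and let go. The picture taken after release shows it standing up. A second picture about 5 s later, with the arm over the key, shows it still up on the stay alone.
- **Pressing the key:** I pressed the red key about 10 mm down, reaching about 7 N at its end stop, and held it for 0.8 s. The door then sank shut by itself.
- **Last checks:** The red case looks the same as in the starting picture, with the door shut and the key up. The arm was clear of everything, with about 0.5 N on the wrist, which is sensor noise. I never touched the green case, and it looked unchanged in the pictures.

Two measurements disagreed slightly. The cameras alone put the key's top at 151 mm against the stated 156 mm, and the press made contact at about 156 mm. While the grip was held there was a steady sideways force of about 5 N from a slight off-centre grasp; it disappeared on release.

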